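# Lay the relay lens tube in the sloped alignment cradle

### The job

Draw the relay lens tube (the one with a slim round nose and two square plates) out from under the instrument riser; only its nose can be gripped there, and the cradle leaves room for fingers only at its barrel, so first lay it down flat on the open board in front of the riser and let go of it. Then take it up again and set it down gently, without dropping it, into both raised yokes of the sloped cradle, nose downhill towards the sensor block and front plate close up to the lower yoke (within a centimetre). Leave it lying there, and leave all the other things standing where they are.

Things in the scene. Friction and masses are not known exactly. Their poses are not given: they have to be found in the camera images.
- relay_tube: the tube to move, 200 mm long, 0.3 to 0.5 kg. Origin on its axis at mid-length, x along the axis to the nose, z up. Along x (mm): rear plate 60 x 60 from -100 to -90, black barrel diameter 44 to x = 30, front plate 60 x 60 from 30 to 40, aluminium nose diameter 34 to x = 100. Mass centre near x = -10. Starts level on its plates, axis 30 mm above the board, in one bay of the riser
- nose_tip (a point): centre of the end of the relay tube's nose, 100 mm from the tube's origin along its x
- square_tube: bystander in another bay of the riser: a 200 mm long housing of square section, 60 mm black body from x = -100 to 30 and square aluminium snout 36 mm wide from 30 to 100; origin on its axis at mid-length, x towards the snout. Must not be moved
- stout_tube: bystander in another bay: 200 mm long, 60 mm square plates centred at x = -95 and 0, thick barrel diameter 56, thick aluminium nose diameter 50 from 5 to 100; origin on its axis at mid-length, x towards the nose. Must not be moved
- riser: fixed low bench shelf carrying controllers; origin on the board under its middle, -x is the open front. Deck 200 (x) by 350 mm (y), underside 72 and top 82 mm above the board; 10 mm legs at y = +-170 mm. Controllers from x = -55 mm backwards, up to 199 mm above the board. Three bays at y = -100, 0, 100 mm, tubes in any order
- riser_front (a point): middle of the riser's open front edge, on the board, 100 mm in front of the riser's origin; the tubes' noses stand out about 80 mm from this edge
- cradle: fixed base of the sloped cradle: origin on the board, plate 250 x 70 x 12 mm from x = -90 to 160 mm, carrying the yokes; x points horizontally downhill
- yokes: the cradle's two narrow V yokes, fixed. The frame is that of the relay tube when in place (same origin, parallel axes): origin on the yokes' axis 120 mm above the board, x along the axis 20 degrees downhill, z square to the slope. Clear for 40 mm below the axis between the yokes. A black 60 mm square sensor block stands on the axis at x = 130 to 160 mm
- upper_yoke (a point): point on the axis over the upper yoke, x = -73 mm in the yokes' frame; this yoke carries the barrel. Either yoke is 14 mm thick along the axis, a 90 degree V open upwards, up to 35 mm to either side, no higher than the axis
- lower_yoke (a point): point on the axis over the lower yoke, x = 49 mm in the yokes' frame; this yoke carries the nose, its uphill face is at x = 42 mm, 2 mm beyond the front plate of a tube in place
- post: fixed bare steel optical post, diameter 25 mm (36 mm at a collar), 312 mm tall, on a round foot of diameter 60 mm; origin at the foot's centre on the board
- oil_bottle: loose amber glass bottle standing beside the cradle, diameter 56 mm, 150 mm tall; origin under its centre. Must not be moved
- slide_box: loose slide box 92 x 72 x 36 mm; origin under its centre. Must not be moved
- objective: loose microscope objective standing on its wide end, diameter 36 mm, 48 mm tall; origin under its centre. Must not be moved
- jar: loose squat glass jar with a white lid standing on the other side of the cradle, diameter 56 mm, 80 mm tall; origin under its centre. Must not be moved
- driver: loose screwdriver 170 mm long lying at the far side of the post; origin under its centre, x towards the tip. Must not be moved
Things that resemble listed ones, but are neither listed nor needed, are in the scene too. What is shaped like the relay_tube but purple or turquoise is not meant.

How it is judged (in metres and radians):
On the way:
1. the relay tube has been drawn clear of the riser, lies level on the board and is let go (x of relay_tube in the frame of riser below -0.202 m and height (world z) of relay_tube below 0.036 m and height (world z) of nose_tip below 0.038 m and contact force between the fingers and relay_tube below 0.3 N and linear speed of relay_tube below 0.03 m/s), for 0.2 s.
At the end, for the whole second after the job is handed in: the relay tube lies at rest in both yokes, nose downhill: its origin within 5 mm of the yokes' axis sideways and across the slope, within 10 mm uphill and 6 mm downhill of its place along the axis (front plate no more than 12 mm from the lower yoke), and its nose tip within 7 mm of the axis (x of relay_tube in the frame of yokes between -0.01 and 0.006 m and y of relay_tube in the frame of yokes between -0.005 and 0.005 m and z of relay_tube in the frame of yokes between -0.005 and 0.005 m and x of nose_tip in the frame of yokes between 0.089 and 0.107 m and y of nose_tip in the frame of yokes between -0.007 and 0.007 m and z of nose_tip in the frame of yokes between -0.007 and 0.007 m and linear speed of relay_tube below 0.02 m/s and contact force between relay_tube and yokes above 0.5 N); the robot touches nothing.
It fails at once if the relay tube is forced into the cradle (more than 60 N) (contact force between relay_tube and cradle above 60 N).
It fails at once if the relay tube is dropped (falls free of the fingers faster than 0.4 m/s, a drop of about 8 mm) (contact force between the fingers and relay_tube below 0.1 N and linear speed of relay_tube above 0.4 m/s).
It fails at once if one of the other tubes is shifted by more than 25 mm (distance of any of square_tube, stout_tube from where it was at the start of the episode above 0.025 m).
It fails at once if the bottle, jar, slide box, objective or screwdriver is shifted by more than 25 mm (distance of any of oil_bottle, slide_box, objective, jar, driver from where it was at the start of the episode above 0.025 m).
It fails at once if the bottle, objective or jar is tipped over (angle between any of oil_bottle, objective, jar's own z axis and vertical above 0.5 rad).
It also fails if it takes over 56 s, if anything falls off the work surface, if the arm or the gripper's body presses on something with over 40 N, if the wrist force passes 120 N, or if a joint passes its speed limit or range.

### The arm

A 6-joint arm with a two-finger parallel gripper is mounted at the origin on the work surface. World frame = base frame: x ahead of the robot, y to its left, z up, the work surface at z = 0. Lengths are in mm, angles in rad, forces in N, time in s.
With the tool pointing down it reaches from about 350 to 875 mm from the base axis. Payload 4.2 kg.
Tool frame: the origin (TCP) lies midway between the tips of the shut fingers; the grasp point (between the pads) lies 19 mm behind it; z points along the fingers, y is the line along which they close (so a half turn about z gives the same grasp; the last joint's range is limited). The gripper opens to 85 mm and grips with 20 to 120 N. Pads are 22 mm wide; open, the fingers measure 114 mm over their backs; the gripper's body (76 mm by 85 mm) begins 54 mm behind the grasp point. The pads swing forward as they close: fully open they stand 13 mm farther back than shut.
Start: joints at [-0.915, 0.385, 0.008, 0, -1.194, -0.259], TCP at [241.556, -576.411, 231.312] pointing down, gripper open.
Joint ranges: [-3.14, 3.14], [-1.21, 2.06], [-1.07, 1.41], [-3.16, 2.05], [-2.99, -0.16], [-3.1, 3.1]. Speed limits (rad/s): [2.79, 2.79, 3.14, 3.14, 3.14, 3.14].

### API

Orientations are given as a unit quaternion [x, y, z, w].
In Python, from bench import read_state, get_image, job_done gives the robot as it stands.
- The arm moves only by the tool servo_tool, never from a script. Its arguments are lists of equal length, an entry for each row: "rotation": the turn, a rotation vector about the world's x, y, z scaled (see below), a list of three; "slide": the shift along the world's x, y, z scaled (see below), a list of three; "grip": the opening, from -1 (shut) to 1 (fully open). In form: {"rotation": [[rx, ry, rz], ...], "slide": [[tx, ty, tz], ...], "grip": [grip, ...]}. A call has 1 to 8 rows; each row is the pose to reach, as a shift and turn from the pose commanded when the call began, turning the shorter way round; what a row does not reach only later rows make up. The controller multiplies each number of a shift by 0.2 m and each number of a turn by 360 degrees. A row lasts 1/8 s, in which the tool goes at most 62.5 mm and 10.7 degrees, less where a joint would pass 70% of its speed; a pose out of reach is approached as far as the arm can. A call with a number of a shift or a turn outside -1 to 1 is refused whole. A call with a gripper value outside its range is refused whole. The fingers move at their own pace and stop on an object; the grip force is fixed at half the most. Time passes only in rows, so rows that repeat a pose let the fingers close. It gives the time, the measured TCP pose, the force, the opening and the grip force at its end, in the units of the state.
- read_state(): the state, without advancing time (a new reading comes with each control period).
- get_image(name): name is "scene" or "top" or "wrist"; returns a dict with "image" (384x512x3 uint8, red, green, blue), "depth" (384x512 float32, mm along the optical axis (not along the pixel's ray), 0 where there is no reading), "camera_matrix" (3x3 intrinsics, pixels), "rvec" (rotation vector, rad) and "tvec" (3), from world to camera coordinates, as OpenCV has them; the wrist camera has in their place "hand_eye" (4x4, takes a point from camera to tool coordinates, whose origin is the TCP and whose axes are the flange's). Camera axes: x right, y down, z forward; pixel columns grow to the right and rows downward; lengths in mm; the calibration is good to about 2 mm. A picture is of the moment at which its call begins: read the wrist's pose just before it.
- job_done(): hands the job in; it is judged then, once.
The state is a dict: "clock": time; "joints": joint angles; "joint_vel": joint speeds; "joint_efforts": joint torques, N m; "position": TCP position; "ee_rot": TCP orientation; "contact_force": force on the tool from outside, world axes, zero at the start; "wrist_torque": the same for the moment, N m; "gripper_width": finger opening in mm; "grasp_force": force on a finger pad.
Only numpy, scipy, OpenCV 4.12 (cv2) and the standard library are available. Lean on these libraries where they do the work, as an engineer would, in place of code of your own. Each camera call takes 0.05 s, during which the arm holds its last target. There are 200 camera calls.

## Working session

There is one attempt and no reset: what is moved stays moved. The work goes in short steps, Python scripts to look and compute and a tool call to move; the robot and the scene stay as the last step left them, time stands still between calls to the robot, and variables do not carry over. Pictures are saved under pics/ and viewed, at most 10 in all, crops included, and the job is handed in when it is done.

Besides the shell and the picture viewer there is one more tool, called after "Call:" as a command line: name --argument value ..., lists and objects as JSON in quotes. servo_tool: Moves the arm, as the interface text tells. Shifts and turns lie within -1 to 1; 1 stands for 0.2 m of shift or 360 degrees of turn. Its arguments: {"type":"object","properties":{"rotation":{"type":"array","items":{"type":"array","items":{"type":"number","minimum":-1,"maximum":1}}},"slide":{"type":"array","items":{"type":"array","items":{"type":"number","minimum":-1,"maximum":1}}},"grip":{"type":"array","items":{"type":"number"}}},"required":["rotation","slide","grip"]}

```bash
ls; mkdir -p pics
cat > h.py <<'E'
import numpy as np,cv2
from scipy.spatial.transform import Rotation as R
from bench import *
def snap(n):
    s=read_state(); d=get_image(n)
    if n=='wrist':
        T=np.eye(4);T[:3,:3]=R.from_quat(s['ee_rot']).as_matrix();T[:3,3]=s['position'];M=T@np.array(d['hand_eye'])
    else:
        C=np.eye(4);C[:3,:3]=R.from_rotvec(np.ravel(d['rvec'])).as_matrix();C[:3,3]=np.ravel(d['tvec']);M=np.linalg.inv(C)
    K=np.array(d['camera_matrix']);v,u=np.mgrid[:384,:512]
    z=d['depth'];P=np.stack([(u-K[0,2])/K[0,0]*z,(v-K[1,2])/K[1,1]*z,z],-1)
    return d['image'],P@M[:3,:3].T+M[:3,3],z,K,M
E
python3 - <<'E'
from h import *
for n in('top','scene'):
    I,P,z,K,M=snap(n);np.savez(n,I=I,P=P,z=z,K=K,M=M)
    cv2.imwrite(f'pics/{n}.png',cv2.resize(I[...,::-1],(800,600),interpolation=cv2.INTER_CUBIC)); print(M[:3,3],M[:3,2])
s=read_state();print(s['clock'],s['position'],s['ee_rot'],s['gripper_width'])
E
```

```text
pics
[ 388.88654895  137.46993572 1639.1163755 ] [ 0.06009044 -0.01358115 -0.99810054]
[1083.96877056 -803.36152181 1103.82472897] [-0.41317132  0.61650486 -0.67023222]
0.1 [ 241.34210092 -575.95695435  230.32831158] [-1.97005827e-01  9.80401820e-01  9.57581898e-04 -2.41115978e-04] 85.57300833212528
```

View pics/top.png

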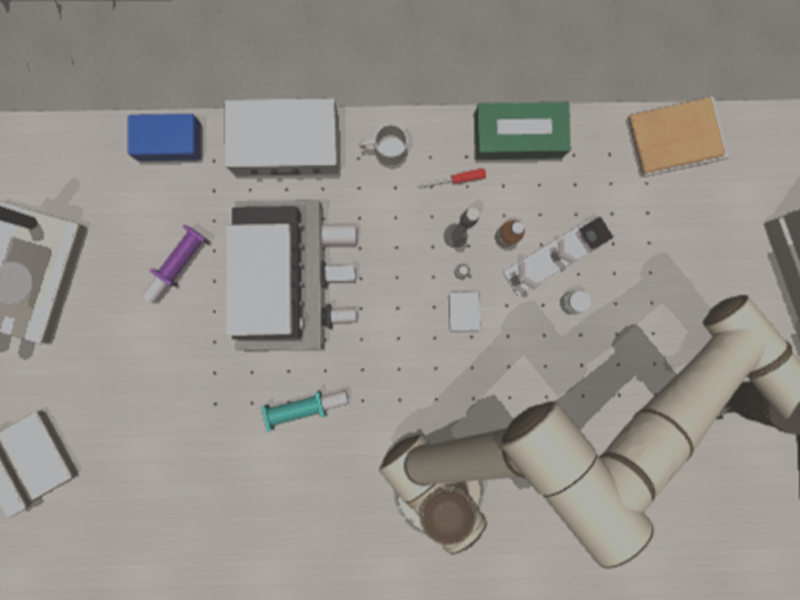

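View pics/scene.png

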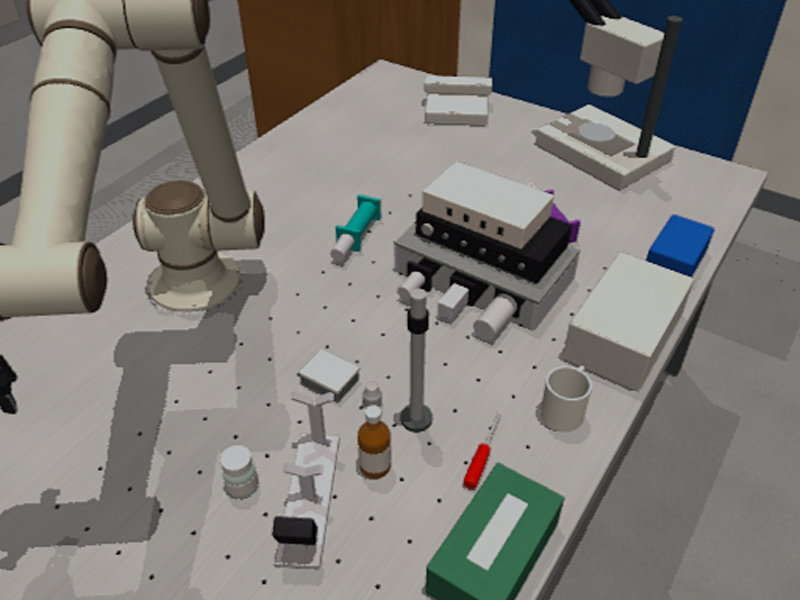

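The top view shows the riser at (275,275) with its noses pointing right. The relay tube's slim nose is the lowest, at (343,316). The cradle runs from (510,275) up to its block at (597,233), with the bottle at (512,232), jar at (576,300), objective at (462,271), slide box at (464,311), and post foot at (457,236).

Run:
```python
from h import *
for n in('top','scene'):
    D=np.load(n+'.npz');I,P,K=D['I'],D['P'],D['K'];print(n,K[0,0],P[200,250])
    if n=='top':
        def box(a,b,c,d,lo,hi):
            Q=P[int(c*.64):int(d*.64),int(a*.64):int(b*.64)].reshape(-1,3);return Q[(Q[:,2]>lo)&(Q[:,2]<hi)]
        for nm,b in dict(deck=(225,335,195,355,75,90),relay=(326,365,300,330,20,60),sq=(326,365,258,288,20,60),st=(322,365,220,250,20,70),plate=(495,620,210,300,6,17),block=(575,618,212,255,60,140),uy=(500,540,255,298,30,150),ly=(545,580,225,265,30,150)).items():
            Q=box(*b)
            r=cv2.minAreaRect(Q[:,:2].astype(np.float32));print(nm,len(Q),np.round(Q.mean(0),1),'z',np.round(np.percentile(Q[:,2],[2,50,98]),1),'rect',np.round(r[0],1),np.round(r[1],1),round(r[2],1))
        for nm,b in dict(bottle=(495,530,215,250,100,170),jar=(560,595,285,318,60,100),obj=(450,475,258,282,20,60),sbox=(445,485,288,335,25,45),post=(440,490,200,255,250,330),foot=(440,480,215,255,2,20)).items():
            Q=box(*b)
            if len(Q): print(nm,len(Q),np.round(Q.mean(0),1),Q[:,2].max(),np.round(np.ptp(Q[:,:2],axis=0)))
def crop(n,a,b,c,d,k):
    I=np.load(n+'.npz')['I'];return cv2.resize(I[c:d,a:b,::-1],None,fx=k,fy=k,interpolation=cv2.INTER_CUBIC)
a=crop('top',140,240,110,240,4);b=crop('top',310,400,130,205,4)
o=np.zeros((520,770,3),np.uint8);o[:520,:400]=a;o[:300,405:765]=b;cv2.imwrite('pics/c1.png',o)
```

```text
top 425.692566374315 [433.68015848 107.4373094   -5.89931861]
deck 1584 [515.9 324.3  82.3] z [76.  82.3 89. ] rect [525.5 373.9] [199.1 349.8] 89.5
relay 185 [427.2 230.7  45.1] z [28.9 44.7 59.5] rect [425. 230.] [71.  56.9] 87.3
sq 197 [527.8 230.7  47. ] z [27.6 47.7 55.5] rect [527.3 230.4] [54.6 69.6] 0.5
st 284 [622.4 230.2  50.1] z [35.6 51.2 61. ] rect [624.  230.6] [80.3 46.8] 89.4
plate 849 [ 557.9 -289.    10.7] z [ 6.2 10.5 16.3] rect [ 570.3 -303.2] [307.2 222.2] 88.6
block 235 [ 610.1 -379.5   89.7] z [ 62.8  93.9 105.6] rect [ 611.  -381.9] [59.3 44.9] 28.6
uy 125 [ 503.5 -196.2  116.7] z [ 40.2 126.6 145. ] rect [ 505.2 -197.8] [69.5 25.8] 32.7
ly 108 [ 561.7 -297.9   84.8] z [ 36.2  91.4 109.2] rect [ 586.8 -309.8] [54.1 92.6] 72.8
bottle 130 [ 612.2 -175.7  123. ] 156.6686859848603 [44. 48.]
jar 157 [ 447.7 -334.1   79.3] 89.65496485780614 [45. 50.]
obj 70 [528.8 -65.   38.7] 54.9721295995555 [34. 35.]
sbox 460 [431.6 -68.4  36.1] 44.9755931926079 [91. 72.]
post 115 [616.2 -51.8 290.6] 318.7455611561875 [35. 34.]
foot 242 [615.4 -56.5   8.1] 19.334944558720736 [99. 99.]
scene 483.1595843411346 [422.2714435  152.7285003   -0.92223219]
```

View pics/c1.png

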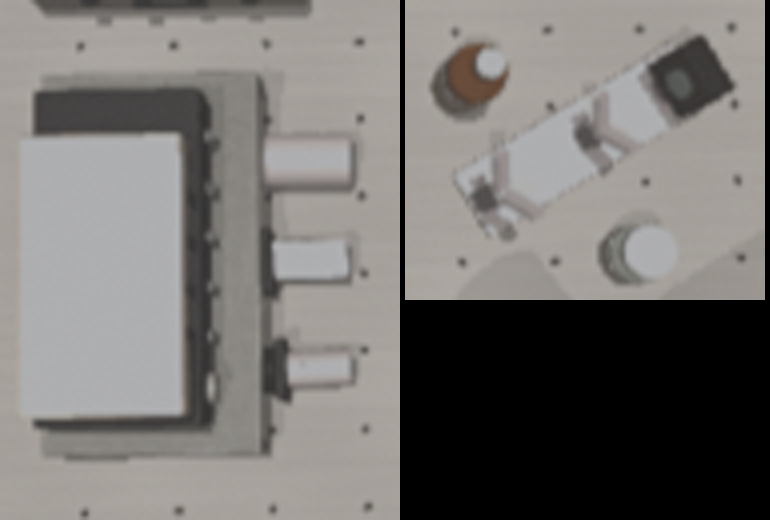

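The crop shows the relay nose spanning (285–353, 350–385) with its front plate at (278,370), and the V yokes at (500,200) and (597,130), with the block at (690,75). I'll move over the cradle for a close wrist view.

Run:
```python
from h import *
d=get_image('wrist');print(np.round(d['hand_eye'],3).tolist(),d['camera_matrix'].tolist() if hasattr(d['camera_matrix'],'tolist') else d['camera_matrix'])
```

```text
[[0.0, -0.96, -0.278, 70.425], [1.0, 0.0, 0.0, -0.082], [-0.0, -0.278, 0.96, -142.237], [0.0, 0.0, 0.0, 1.0]] [[324.1842427198511, 0.0, 257.9917904280599], [0.0, 324.1842427198511, 194.5753231844541], [0.0, 0.0, 1.0]]
```

Call:
servo_tool --rotation '[[0,0,0],[0,0,0.03],[0,0,0.05],[0,0,0.06],[0,0,0.06]]' --slide '[[0.2,0.25,0.2],[0.4,0.5,0.4],[0.7,0.8,0.6],[1,1,0.8],[1,1,0.8]]' --grip '[1,1,1,1,1]'

```text
clock: 0.78
position: [432.9, -382.6, 385.7]
ee_rot: [-0.377, 0.926, 0.0, 0.0]
contact_force: [1.4, -1.0, 0.3]
gripper_width: 85.4
grasp_force: 0.0
```

Call:
servo_tool --rotation '[[0,0,0],[0,0,0],[0,0,0]]' --slide '[[0.2,0.25,0.05],[0.35,0.4,0.05],[0.35,0.4,0.05]]' --grip '[1,1,1]'

```text
clock: 1.15
position: [503.8, -301.8, 393.8]
ee_rot: [-0.379, 0.925, 0.001, -0.0]
contact_force: [-0.8, -0.7, -0.2]
gripper_width: 85.2
grasp_force: 0.0
```

Run:
```python
from h import *
I,P,z,K,M=snap('wrist');np.savez('w1',I=I,P=P,z=z,K=K,M=M)
cv2.imwrite('pics/w1.png',cv2.resize(I[...,::-1],(800,600),interpolation=cv2.INTER_CUBIC)); print(M[:3,3],read_state()['position'])
```

```text
[ 453.92883335 -351.60204302  536.02834023] [ 502.70054508 -302.9707603   393.97325576]
```

View pics/w1.png

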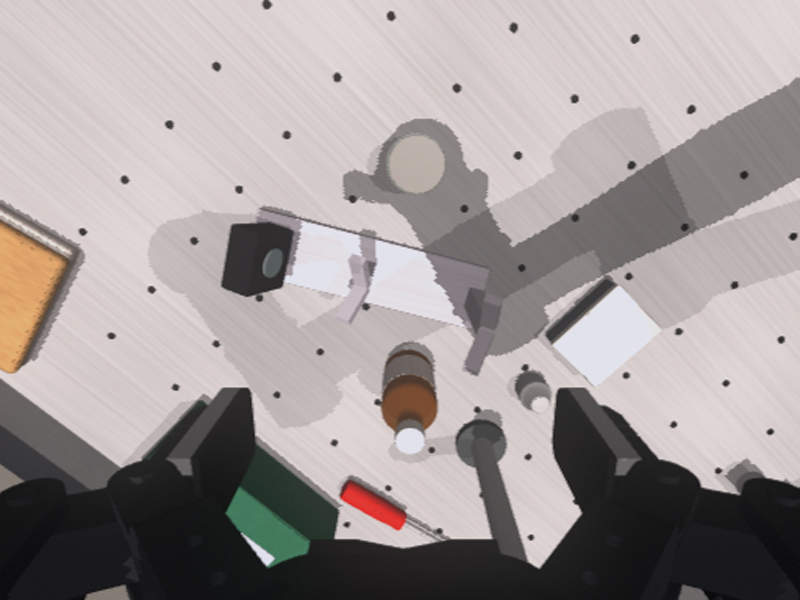

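The wrist view shows the cradle plate's corners at (262,208) and (490,268), with its far edge running from (287,282) to (440,320). The block is at (257,258), the lower yoke at (358,275), the upper yoke at (485,315), the bottle at (410,400) and the jar at (415,163).

```bash
cat >> h.py <<'E'
def ray(K,M,u,v,z):
    d=M[:3,:3]@np.array([(u-K[0,2])/K[0,0],(v-K[1,2])/K[1,1],1]);return M[:3,3]+d*(z-M[2,3])/d[2]
E
python3 - <<'E'
from h import *
from scipy.optimize import least_squares
W=np.load('w1.npz');I,P,z,K,M=[W[k] for k in('I','P','z','K','M')]
p=[ray(K,M,a/1.5625,b/1.5625,12)[:2] for a,b in((262,208),(490,268),(287,282),(440,320),(465,326))]
print(np.round(p,1)); e=p[1]-p[0];print(np.linalg.norm(e),np.degrees(np.arctan2(-e[1],-e[0])))
n=np.array([-e[1],e[0]])/np.linalg.norm(e);print('width',[(q-p[0])@n for q in p[2:]])
# yoke clouds
for nm,(a,b,c,d) in dict(ly=(330,385,225,330),uy=(455,510,270,380),block=(215,300,215,300)).items():
    Q=P[int(c/1.5625):int(d/1.5625),int(a/1.5625):int(b/1.5625)].reshape(-1,3);Q=Q[(Q[:,2]>45)&(Q[:,2]<160)]
    r=cv2.minAreaRect(Q[:,:2].astype(np.float32));print(nm,len(Q),Q.mean(0).round(1),np.round(np.percentile(Q[:,2],[2,50,98])),np.round(r[0],1),np.round(r[1],1),r[2])
# bench hole offset check: board z
print(np.round(np.median(P[30:120,30:100].reshape(-1,3)[:,2]),1))
Q=P[215:280,240:285].reshape(-1,3);Q=Q[(Q[:,2]>140)&(Q[:,2]<160)];print('bottle top',Q.mean(0))
Q=P[80:130,240:285].reshape(-1,3);Q=Q[(Q[:,2]>72)&(Q[:,2]<90)];print('jar top',Q.mean(0))
# relay nose from top edges : axis at z=30
T=np.load('top.npz');K,M=T['K'],T['M']
for u,v,zz in((140+288/4,110+348/4,30),(140+355/4,110+350/4,30),(140+288/4,110+387/4,30),(140+355/4,110+386/4,30),(140+270/4,110+75/4,82),(140+270/4,110+455/4,82),(140+264/4,110+75/4,82)): print(ray(K,M,u,v,zz).round(1))
E
```

```text
[[ 589.7 -418.3]
 [ 468.7 -206.5]
 [ 630.6 -349.1]
 [ 546.  -202.8]
 [ 531.7 -178.4]]
243.89119245968718 -60.258115087942436
width [np.float64(-69.78385374751637), np.float64(-68.97053270827767), np.float64(-68.60358334192094)]
ly 535 [ 565.4 -302.    92.8] [ 65.  94. 106.] [ 564.9 -302.6] [63.4 23.5] 30.177507400512695
uy 737 [ 508.3 -202.3  119.3] [ 50. 128. 144.] [ 507.2 -201.4] [70.6 24.4] 30.06256103515625
block 1734 [ 608.2 -384.4   86.4] [ 51.  94. 103.] [ 611.9 -385. ] [59.5 46.5] 29.739477157592773
-0.5
bottle top [ 610.89703634 -188.97670912  147.29159832]
jar top [ 449.78415122 -339.49253636   79.53107814]
[447.  251.4  30. ]
[443.8 188.2  30. ]
[410.2 252.   30. ]
[409.8 188.8  30. ]
[697.4 260.3  82. ]
[348.  265.6  82. ]
[697.5 265.8  82. ]
```

Call:
servo_tool --rotation '[[0,0,0.02],[0,0,0.04],[0,0,0.06],[0,0,0.06],[0,0,0.06]]' --slide '[[-0.1,0.28,0],[-0.2,0.56,0],[-0.25,0.8,-0.1],[-0.3,1,-0.2],[-0.3,1,-0.2]]' --grip '[1,1,1,1,1]'

```text
clock: 1.82
position: [439.9, -103.4, 353.7]
ee_rot: [-0.545, 0.838, 0.001, -0.001]
contact_force: [0.3, -1.0, 0.2]
gripper_width: 85.5
grasp_force: 0.0
```

Call:
servo_tool --rotation '[[0,0,0.02],[0,0,0.04],[0,0,0.066],[0,0,0.066],[0,0,0.066]]' --slide '[[0,0.28,-0.1],[-0.08,0.56,-0.3],[-0.08,0.8,-0.5],[-0.08,1,-0.5],[-0.08,1,-0.5]]' --grip '[1,1,1,1,1]'

```text
clock: 2.45
position: [426.6, 96.8, 254.5]
ee_rot: [-0.706, 0.708, -0.0, -0.0]
contact_force: [-0.2, -0.8, -1.1]
gripper_width: 85.3
grasp_force: 0.0
```

Run:
```python
from h import *
I,P,z,K,M=snap('wrist');np.savez('w2',I=I,P=P,z=z,K=K,M=M)
cv2.imwrite('pics/w2.png',cv2.resize(I[...,::-1],(800,600),interpolation=cv2.INTER_CUBIC)); s=read_state();print(M[:3,3],s['position'],R.from_quat(s['ee_rot']).as_matrix().round(3))
```

```text
[426.9410942   26.11241863 396.7536474 ] [426.61162344  95.83538922 254.83910396] [[-0.005 -1.    -0.   ]
 [-1.     0.005 -0.001]
 [ 0.001  0.    -1.   ]]
```

View pics/w2.png

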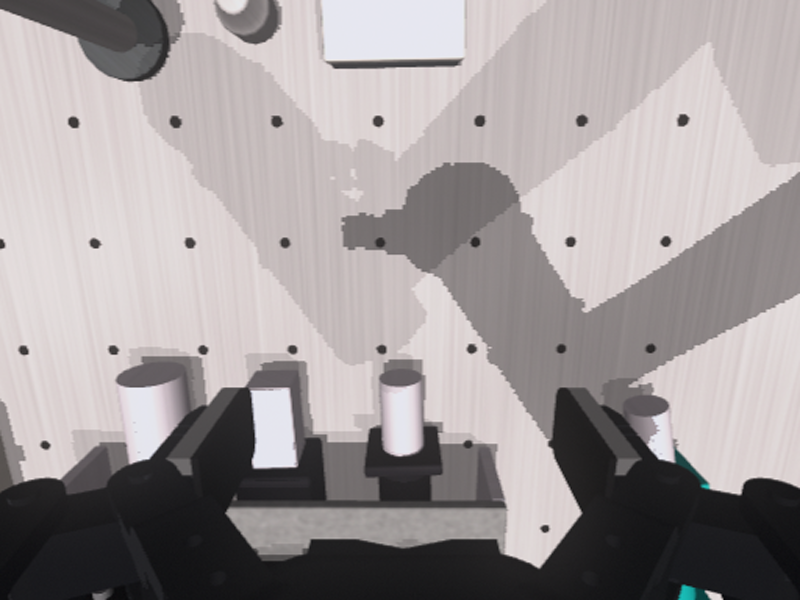

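The view shows the relay tube's round nose with its end at (401,378), meeting the plate at (403,452). It lies midway between the fingers.

Run:
```python
from h import *
W=np.load('w2.npz');P,K,M=W['P'],W['K'],W['M']
print(ray(K,M,401/1.5625,379/1.5625,30),ray(K,M,403.5/1.5625,453/1.5625,40), ray(K,M,380/1.5625,376/1.5625,30),ray(K,M,422.5/1.5625,376/1.5625,30))
Q=P[243:285,245:270].reshape(-1,3);print(np.median(Q,0),Q[:,2].max())
```

```text
[428.533571   193.92005363  30.        ] [426.73375502 253.88494436  40.        ] [445.03348033 191.29936797  30.        ] [411.6186878  191.41020057  30.        ]
[428.12494674 214.93729803  44.35841389] 396.7536473969661
```

Call:
servo_tool --rotation '[[0,0,0],[0,0,0],[0,0,0],[0,0,0],[0,0,0],[0,0,0]]' --slide '[[0.01,0.2,-0.25],[0.01,0.4,-0.5],[0.01,0.55,-0.7],[0.01,0.595,-0.85],[0.01,0.595,-0.95],[0.01,0.595,-1]]' --grip '[1,1,1,1,1,1]'

```text
clock: 3.25
position: [428.8, 213.5, 54.1]
ee_rot: [-0.704, 0.71, -0.0, -0.001]
contact_force: [0.1, -0.3, -0.0]
gripper_width: 85.7
grasp_force: 0.0
```

Call:
servo_tool --rotation '[[0,0,0],[0,0,0],[0,0,0],[0,0,0],[0,0,0],[0,0,0],[0,0,0],[0,0,0]]' --slide '[[0,0,-0.12],[0,0,-0.21],[0,0,-0.21],[0,0,-0.21],[0,0,-0.21],[0,0,-0.21],[0,0,-0.21],[0,0,-0.21]]' --grip '[1,1,1,-1,-1,-1,-1,-1]'

```text
clock: 4.25
position: [428.4, 215.3, 13.8]
ee_rot: [-0.706, 0.709, -0.0, 0.001]
contact_force: [-0.9, -0.3, 6.3]
gripper_width: 32.1
grasp_force: 58.5
```

Call:
servo_tool --rotation '[[0,0,0],[0,0,0],[0,0,0],[0,0,0],[0,0,0],[0,0,0],[0,0,0],[0,0,0]]' --slide '[[0,-0.05,0],[0,-0.15,0],[0,-0.27,0],[0,-0.4,0],[0,-0.53,0],[0,-0.66,0],[0,-0.72,0],[0,-0.74,0]]' --grip '[-1,-1,-1,-1,-1,-1,-1,-1]'

```text
clock: 5.25
position: [429.2, 67.2, 13.4]
ee_rot: [-0.705, 0.709, -0.0, 0.002]
contact_force: [-0.7, 6.9, 5.3]
gripper_width: 32.1
grasp_force: 59.5
```

Call:
servo_tool --rotation '[[0,0,0],[0,0,0],[0,0,0],[0,0,0],[0,0,0],[0,0,0],[0,0,0],[0,0,0]]' --slide '[[0,0,0],[0,0,0],[0,0,0],[0,0,0],[0,0,0.15],[0,0,0.4],[0,-0.2,0.8],[0,-0.3,1]]' --grip '[0.7,0.7,0.7,0.7,0.7,0.7,0.7,0.7]'

```text
clock: 6.25
position: [427.5, 10.4, 206.3]
ee_rot: [-0.706, 0.709, 0.0, -0.0]
contact_force: [2.2, 0.8, -0.9]
gripper_width: 72.7
grasp_force: 0.0
```

Run:
```python
from h import *
I,P,z,K,M=snap('wrist');np.savez('w3',I=I,P=P,z=z,K=K,M=M)
cv2.imwrite('pics/w3.png',cv2.resize(I[...,::-1],(800,600),interpolation=cv2.INTER_CUBIC)); s=read_state();print(s['clock'],M[:3,3],s['position'])
```

```text
6.3 [427.74608891 -60.40738774 348.53010238] [431.42758119   9.15903225 213.95365092]
```

View pics/w3.png

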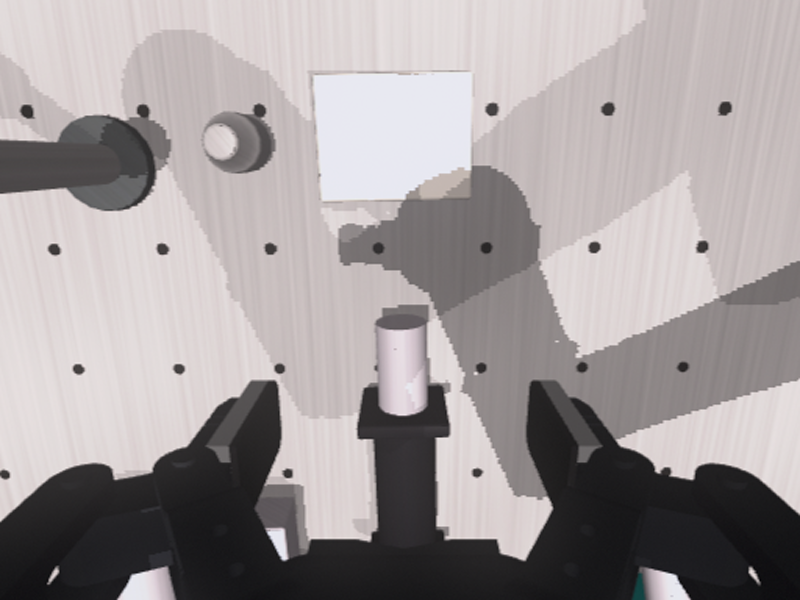

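The tube lies flat and free. Its nose end is at (401,322), its front plate at (403,412), and the barrel runs straight back, well in front of the riser.

Run:
```python
from h import *
W=np.load('w3.npz');K,M=W['K'],W['M']
for u,v,zz in((376,320,30),(427,320,30),(402,322,30),(376,470,30),(436,470,30),(360,437,5),(448,437,5),(403,415,40)):print(ray(K,M,u/1.5625,v/1.5625,zz).round(1))
s=read_state();print(s['position'])
```

```text
[445.6  43.1  30. ]
[411.9  43.3  30. ]
[428.4  44.6  30. ]
[447.8 157.3  30. ]
[404.3 157.5  30. ]
[461.  145.2   5. ]
[393.7 145.5   5. ]
[428.  107.6  40. ]
[431.42758119   9.15903225 213.95365092]
```

Call:
servo_tool --rotation '[[0,0,0],[0,0,0],[0,0,0],[0,0,0],[0,0,0]]' --slide '[[0,0.3,0],[0,0.55,-0.1],[0,0.74,-0.3],[0,0.755,-0.55],[0,0.755,-0.6]]' --grip '[1,1,1,1,1]'

```text
clock: 6.92
position: [425.8, 160.9, 81.8]
ee_rot: [-0.705, 0.709, 0.0, -0.004]
contact_force: [-0.2, -0.7, -0.6]
gripper_width: 85.4
grasp_force: 0.0
```

Call:
servo_tool --rotation '[[0,0,0],[0,0,0],[0,0,0]]' --slide '[[0,0,-0.2],[0,0,-0.3],[0,0,-0.3]]' --grip '[1,1,1]'

```text
clock: 7.3
position: [428.1, 161.4, 24.5]
ee_rot: [-0.705, 0.709, -0.0, -0.001]
contact_force: [-0.4, -0.1, -0.6]
gripper_width: 85.5
grasp_force: 0.0
```

Call:
servo_tool --rotation '[[0,0,0],[0,0,0],[0,0,0],[0,0,0],[0,0,0],[0,0,0],[0,0,0],[0,0,0]]' --slide '[[0,-0.02,-0.055],[0,-0.02,-0.055],[0,-0.02,-0.055],[0,-0.02,-0.055],[0,-0.02,-0.055],[0,-0.02,-0.055],[0,-0.02,-0.055],[0,-0.02,-0.055]]' --grip '[1,1,-1,-1,-1,-1,-1,-1]'

```text
clock: 8.3
position: [428.0, 158.1, 14.3]
ee_rot: [-0.706, 0.709, -0.0, 0.0]
contact_force: [-1.5, 0.1, 6.3]
gripper_width: 42.4
grasp_force: 59.9
```

Call:
servo_tool --rotation '[[0,0,0],[0,0,0],[0,0,0],[0,0,0]]' --slide '[[0,0,0.1],[0,-0.05,0.3],[0,-0.1,0.5],[0,-0.1,0.5]]' --grip '[-1,-1,-1,-1]'

```text
clock: 8.8
position: [429.1, 138.6, 115.7]
ee_rot: [-0.705, 0.709, -0.0, 0.003]
contact_force: [0.0, -0.1, -4.5]
gripper_width: 42.2
grasp_force: 62.8
```

Run:
```python
from h import *
s=read_state();print(s['position'],s['contact_force'],s['wrist_torque'],s['gripper_width'],s['joints'])
I,P,z,K,M=snap('wrist');np.savez('w4',I=I,P=P,z=z,K=K,M=M)
cv2.imwrite('pics/w4.png',cv2.resize(I[...,::-1],(800,600),interpolation=cv2.INTER_CUBIC))
```

```text
[429.06363564 138.55991809 115.71176118] [ 4.35927032e-03 -1.01873714e-01 -4.48888839e+00] [0.09401734 0.00442129 0.02743421] 42.23112525000654 [ 6.74577864e-01  2.17776724e-01 -5.69218790e-01 -1.52928269e-04
 -7.77718543e-01 -6.80521142e-01]
```

View pics/w4.png

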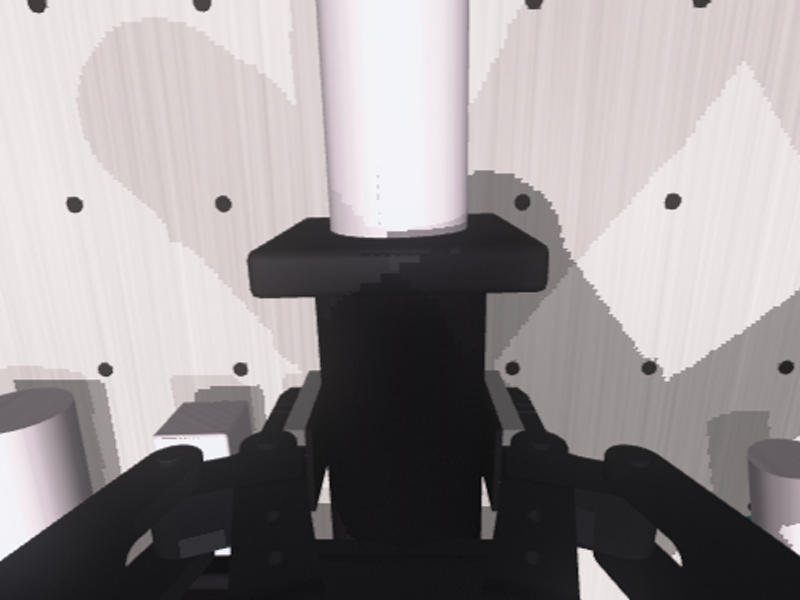

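The tube is held level and square. The front plate's top front edge runs from (248,251) to (547,251). From that I can work out how the tube sits in the tool.

Run:
```python
from h import *
H=np.array(get_image('wrist')['hand_eye']);K=np.load('w4.npz')['K']
for u,v in((248,251),(547,251),(397,251)):print(ray(K,H,u/1.5625,v/1.5625,-45.7).round(1))
for u,v in((250,297),(545,297)):print(ray(K,H,u/1.5625,v/1.5625,-45.7).round(1))
# targets: tool origin from yokes
yaw=np.radians(-60.2);t=np.radians(20);d=np.array([np.cos(yaw),np.sin(yaw),0])
X=d*np.cos(t)-[0,0,np.sin(t)];Z=d*np.sin(t)+[0,0,np.cos(t)];Y=np.cross(Z,X);O=np.array([544,-266,120.])
s=read_state();R0=R.from_quat(s['ee_rot']).as_matrix()
Rt=np.stack([X,-Y,-Z],1)
rv=R.from_matrix(Rt@R0.T).as_rotvec();print('rot/2pi',rv/2/np.pi,np.degrees(np.linalg.norm(rv)))
for c in(-14,-12):
  for h in(0,30,60): print(c,h,(O+X*c+Z*(h-15.7)).round(1))
print('X',X,'Z',Z)
```

```text
[ 53.4 -30.3 -45.7]
[ 53.4  27.3 -45.7]
[ 53.4  -1.6 -45.7]
[ 44.2 -30.7 -45.7]
[ 44.2  27.6 -45.7]
rot/2pi [0.05446224 0.0139997  0.08288739] 36.05835728080272
-14 0 [ 534.8 -249.9  110. ]
-14 30 [ 539.9 -258.8  138.2]
-14 60 [ 545.  -267.7  166.4]
-12 0 [ 535.7 -251.6  109.4]
-12 30 [ 540.8 -260.5  137.5]
-12 60 [ 545.9 -269.4  165.7]
X [ 0.46700276 -0.81543279 -0.34202014] Z [ 0.16997511 -0.29679326  0.93969262]
```

Call:
servo_tool --rotation '[[0,0,0],[0.007,0.002,0.01],[0.016,0.004,0.024],[0.027,0.007,0.041],[0.038,0.01,0.058],[0.049,0.013,0.075],[0.0545,0.014,0.083],[0.0545,0.014,0.083]]' --slide '[[0,-0.05,0.15],[0,-0.15,0.3],[0.05,-0.3,0.45],[0.1,-0.5,0.5],[0.15,-0.7,0.5],[0.2,-0.9,0.5],[0.2,-1,0.5],[0.2,-1,0.5]]' --grip '[-1,-1,-1,-1,-1,-1,-1,-1]'

```text
clock: 9.9
position: [467.6, -63.3, 210.3]
ee_rot: [0.851, -0.495, -0.152, -0.087]
contact_force: [-0.2, 0.4, -4.8]
gripper_width: 42.5
grasp_force: 62.9
```

Call:
servo_tool --rotation '[[0,0,0],[0,0,0],[0,0,0],[0,0,0],[0,0,0],[0,0,0],[0,0,0],[0,0,0]]' --slide '[[0.05,-0.1,0],[0.1,-0.3,0],[0.2,-0.5,0],[0.28,-0.7,0],[0.35,-0.85,0],[0.36,-0.95,0],[0.36,-1,0],[0.36,-1,0]]' --grip '[-1,-1,-1,-1,-1,-1,-1,-1]'

```text
clock: 10.9
position: [539.7, -261.7, 213.3]
ee_rot: [0.852, -0.493, -0.15, -0.088]
contact_force: [0.7, -0.2, -5.0]
gripper_width: 42.7
grasp_force: 62.7
```

Call:
servo_tool --rotation '[[0,0,0],[0,0,0]]' --slide '[[0,0,0],[0,0,0]]' --grip '[-1,-1]'

```text
clock: 11.15
position: [540.0, -261.1, 214.0]
ee_rot: [0.853, -0.493, -0.15, -0.088]
contact_force: [-0.4, -1.2, -5.6]
gripper_width: 42.5
grasp_force: 62.7
```

```bash
cat > e.py <<'E'
from h import *
yaw=np.radians(-60.2);t=np.radians(20);d=np.array([np.cos(yaw),np.sin(yaw),0])
X=d*np.cos(t)-[0,0,np.sin(t)];Z=d*np.sin(t)+[0,0,np.cos(t)];Y=np.cross(Z,X);O=np.array([544,-266,120.])
s=read_state();R0=R.from_quat(s['ee_rot']).as_matrix();Rt=np.stack([X,-Y,-Z],1)
print('rot err/2pi',(R.from_matrix(Rt@R0.T).as_rotvec()/2/np.pi).round(4))
p=s['position']+R0@[13.4,0,-15.7]-O;print('tube in yokes',(p@X).round(1),(p@Y).round(1),(p@Z).round(1),'pos',np.round(s['position'],1),s['contact_force'],s['gripper_width'])
E
python3 e.py
python3 - <<'E'
from h import *
I,P,z,K,M=snap('wrist');np.savez('w5',I=I,P=P,z=z,K=K,M=M)
cv2.imwrite('pics/w5.png',cv2.resize(I[...,::-1],(800,600),interpolation=cv2.INTER_CUBIC))
E
```

```text
rot err/2pi [-0.0002  0.0004 -0.0003]
tube in yokes -24.6 -1.0 101.9 pos [ 540.  -261.1  214. ] [-0.43742994 -1.16498435 -5.62034879] 42.46337415622286
```

View pics/w5.png

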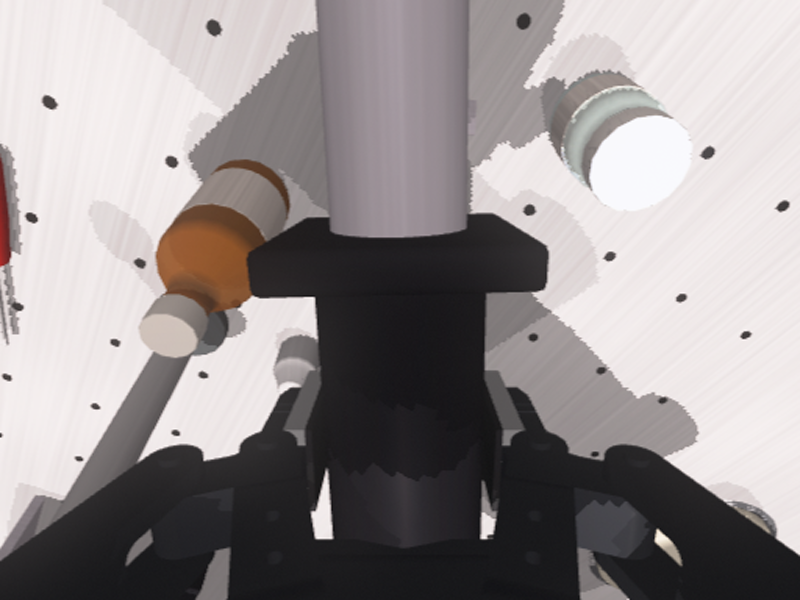

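The tube's attitude is unchanged in the hand. The bottle at (215,250) and jar at (625,140) are clear on either side. The cradle is mostly hidden below, with only a yoke tip showing at (472,108).

Run:
```python
import e
from e import *
W=np.load('w5.npz');P=W['P']-O
a=np.stack([P@X,P@Y,P@Z],-1);m=(abs(a[...,2]+20)<25)&(abs(a[...,1])<45)&(a[...,0]>-60)&(a[...,0]<180)
v,u=np.nonzero(m);print(len(v))
for i in range(0,len(v),max(1,len(v)//25)):print(u[i],v[i],a[v[i],u[i]].round(0))
T=np.load('scene.npz');P=T['P']-O;a=np.stack([P@X,P@Y,P@Z],-1)
for lo,hi in((-95,-50),(30,70)):
  m=(a[...,2]>-30)&(a[...,2]<6)&(abs(a[...,1])<50)&(a[...,0]>lo)&(a[...,0]<hi);q=a[m];print(len(q),np.percentile(q,[2,50,98],axis=0).round(1))
W=np.load('w1.npz');P=W['P']-O;a=np.stack([P@X,P@Y,P@Z],-1)
for lo,hi in((-95,-50),(30,70),(115,175)):
  m=(a[...,2]>-15)&(a[...,2]<36)&(abs(a[...,1])<50)&(a[...,0]>lo)&(a[...,0]<hi);q=a[m];print(len(q),np.percentile(q,[1,5,50,95,99],axis=0).round(1))
  for sg in(1,-1):
    k=q[q[:,1]*sg>8];print(' arm',sg,len(k),k.mean(0).round(1),np.polyfit(abs(k[:,1]),k[:,2],1).round(2))
```

```text
rot err/2pi [-0.0002  0.0004 -0.0003]
tube in yokes -24.4 -1.1 102.0 pos [ 540.1 -261.3  214. ] [ 0.99668013 -0.48520611 -4.57236881] 42.261017025175136
116
299 64 [ 56. -27.   1.]
303 64 [ 56. -30.  -3.]
301 65 [ 56. -29.  -0.]
299 66 [ 55. -27.   0.]
303 66 [ 55. -30.  -2.]
301 67 [ 54. -29.  -1.]
300 68 [ 54. -28.  -1.]
299 69 [ 53. -27.   0.]
303 69 [ 53. -30.  -3.]
302 70 [ 52. -30.  -1.]
301 71 [ 52. -29.  -2.]
300 72 [ 51. -28.  -1.]
299 73 [ 51. -28.  -1.]
303 73 [ 51. -31.  -3.]
302 74 [ 50. -30.  -3.]
301 75 [ 50. -29.  -3.]
300 76 [ 49. -28.  -2.]
299 77 [ 48. -27.   1.]
303 77 [ 48. -31.  -5.]
302 78 [ 48. -30.  -3.]
301 79 [ 47. -29.  -2.]
300 80 [ 46. -28.  -1.]
299 81 [ 46. -28.  -0.]
303 81 [ 46. -31.  -3.]
302 82 [ 45. -30.  -4.]
301 83 [ 44. -29.  -1.]
300 84 [ 44. -29.  -2.]
299 85 [ 43. -28.  -1.]
303 85 [ 43. -31.  -3.]
159 [[-78.7 -33.3 -28.9]
 [-70.7  -5.4 -12.8]
 [-64.6  33.9   0.7]]
176 [[ 42.9 -29.6 -27.1]
 [ 51.5  -3.4  -8.5]
 [ 58.2  29.3   4.5]]
318 [[-79.  -34.8 -14.8]
 [-78.7 -33.8 -14. ]
 [-72.4  17.2  -6.2]
 [-65.7  32.1  -2. ]
 [-65.1  34.8  -1.1]]
 arm 1 168 [-72.1  24.8  -7.5] [  0.62 -22.97]
 arm -1 150 [-72.3 -26.8  -6.7] [  0.54 -21.23]
355 [[ 42.6 -31.  -14.9]
 [ 42.8 -29.5 -13.8]
 [ 48.9  11.5  -4.6]
 [ 56.2  28.1   1.3]
 [ 56.9  30.9   2.3]]
 arm 1 193 [49.1 19.9 -6. ] [  0.71 -20.2 ]
 arm -1 162 [ 48.7 -21.5  -4.9] [  0.63 -18.42]
1555 [[128.5 -29.7 -14.2]
 [129.1 -29.4  -9.4]
 [133.8  -3.7  27.2]
 [156.5  25.8  30.6]
 [159.   28.7  31.1]]
 arm 1 494 [138.3  18.6  19.5] [-0.06 20.72]
 arm -1 662 [139.4 -20.7  17.3] [-0.37 24.86]
```

Call:
servo_tool --rotation '[[0,0,0],[0,0,0],[0,0,0],[0,0,0],[0,0,0],[0,0,0],[0,0,0],[0,0,0]]' --slide '[[0.051,-0.09,-0.038],[0.043,-0.076,-0.08],[0.03,-0.052,-0.16],[0.013,-0.022,-0.25],[-0.003,0.007,-0.34],[-0.018,0.032,-0.42],[-0.025,0.044,-0.46],[-0.025,0.044,-0.46]]' --grip '[-1,-1,-1,-1,-1,-1,-1,-1]'

```text
clock: 12.2
position: [534.8, -253.0, 121.2]
ee_rot: [0.852, -0.493, -0.15, -0.088]
contact_force: [-1.5, -0.1, -5.2]
gripper_width: 42.2
grasp_force: 62.8
```

Call:
servo_tool --rotation '[[0,0,0],[0,0,0]]' --slide '[[0,0,0],[0,0,0]]' --grip '[-1,-1]'

```text
clock: 12.45
position: [535.5, -253.6, 122.3]
ee_rot: [0.852, -0.493, -0.149, -0.088]
contact_force: [-0.5, -0.4, -3.5]
gripper_width: 42.6
grasp_force: 62.8
```

```bash
python3 e.py
```

```text
rot err/2pi [-0.0001  0.0005 -0.0001]
tube in yokes -1.5 -1.2 12.7 pos [ 535.5 -253.6  122.3] [-0.48712602 -0.38574753 -3.46117657] 42.55915252108949
```

Call:
servo_tool --rotation '[[0,0,0],[0,0,0],[0,0,0],[0,0,0],[0,0,0]]' --slide '[[-0.003,0.005,-0.01],[-0.006,0.01,-0.02],[-0.009,0.016,-0.032],[-0.011,0.02,-0.04],[-0.011,0.02,-0.04]]' --grip '[-1,-1,-1,-1,-1]'

```text
clock: 13.08
position: [532.9, -249.1, 113.6]
ee_rot: [0.852, -0.493, -0.15, -0.088]
contact_force: [0.4, 0.5, -4.0]
gripper_width: 42.4
grasp_force: 62.7
```

Call:
servo_tool --rotation '[[0,0,0],[0,0,0],[0,0,0]]' --slide '[[-0.001,0.0015,-0.005],[-0.002,0.003,-0.01],[-0.002,0.003,-0.01]]' --grip '[-1,-1,-1]'

```text
clock: 13.45
position: [533.0, -249.0, 112.5]
ee_rot: [0.853, -0.493, -0.149, -0.088]
contact_force: [0.7, -0.8, 1.2]
gripper_width: 42.3
grasp_force: 63.1
```

```bash
python3 e.py
```

```text
rot err/2pi [-0.0001  0.0005 -0.0002]
tube in yokes -3.1 -1.1 1.8 pos [ 533.  -249.   112.5] [ 0.68368118 -0.79685825  1.23267909] 42.34990455023054
```

Call:
servo_tool --rotation '[[0,0,0],[0,0,0],[0,0,0]]' --slide '[[-0.001,0.0015,-0.005],[-0.001,0.0015,-0.005],[-0.001,0.0015,-0.005]]' --grip '[-1,-1,-1]'

```text
clock: 13.82
position: [533.1, -249.0, 112.4]
ee_rot: [0.853, -0.493, -0.148, -0.088]
contact_force: [1.0, -0.9, 5.9]
gripper_width: 42.4
grasp_force: 63.5
```

```bash
python3 e.py; python3 -c "
from h import *
print(read_state()['wrist_torque'])"
```

```text
rot err/2pi [ 0.      0.0007 -0.0002]
tube in yokes -3.1 -1.0 1.7 pos [ 533.1 -249.   112.4] [ 1.00608559 -0.94764002  5.90596777] 42.40836070732758
[-0.22415708 -0.15343105 -0.22118195]
```

Call:
servo_tool --rotation '[[0,0,0],[0,0,0],[0,0,0],[0,0,0],[0,0,0],[0,0,0]]' --slide '[[0,0,0],[0,0,0],[0,0,0],[0,0,0],[0,0,0],[0,0,0]]' --grip '[0.05,0.1,0.2,0.4,0.5,0.5]'

```text
clock: 14.58
position: [532.1, -248.3, 110.5]
ee_rot: [0.852, -0.493, -0.15, -0.088]
contact_force: [-0.2, 0.1, -0.0]
gripper_width: 64.0
grasp_force: 0.0
```

Call:
servo_tool --rotation '[[0,0,0],[0,0,0],[0,0,0],[0,0,0],[0,0,0],[0,0,0],[0,0,0],[0,0,0]]' --slide '[[0.008,-0.015,0.047],[0.025,-0.045,0.14],[0.05,-0.09,0.28],[0.075,-0.135,0.42],[0.085,-0.15,0.6],[0.085,-0.15,0.75],[0.085,-0.15,0.75],[0.085,-0.15,0.75]]' --grip '[0.5,0.5,0.5,0.5,0.5,0.5,0.5,0.5]'

```text
clock: 15.58
position: [549.0, -278.1, 260.3]
ee_rot: [0.852, -0.493, -0.15, -0.088]
contact_force: [-0.3, 0.6, -0.5]
gripper_width: 64.1
grasp_force: 0.0
```

Run:
```python
import e
from e import *
I,Pw,z,K,M=snap('wrist');P=Pw-O
a=np.stack([P@X,P@Y,P@Z],-1)
for nm,lo,hi,zl,zh in(('nose',60,98,8,25),('plate',20,50,24,36),('barrel',-60,25,10,26),('lyoke',43,57,-12,6)):
  m=(a[...,2]>zl)&(a[...,2]<zh)&(abs(a[...,1])<34)&(a[...,0]>lo)&(a[...,0]<hi);q=a[m]
  if len(q):print(nm,len(q),np.percentile(q,[2,50,98],axis=0).round(1).tolist())
cv2.imwrite('pics/w6.png',cv2.resize(I[...,::-1],(800,600),interpolation=cv2.INTER_CUBIC))
```

```text
rot err/2pi [-0.0003  0.0002 -0.0002]
tube in yokes -22.4 -1.7 151.9 pos [ 549.  -278.1  260.3] [-0.25774282  0.60926199 -0.48712967] 64.14138999600391
nose 2155 [[60.8, -13.3, 8.5], [79.5, 0.5, 15.0], [97.2, 14.9, 17.6]]
plate 1115 [[28.9, -26.6, 27.0], [33.9, 1.9, 29.5], [38.2, 30.2, 31.6]]
barrel 4721 [[-58.0, -17.8, 10.8], [-14.7, 0.4, 19.6], [23.5, 19.2, 22.5]]
lyoke 663 [[43.2, -30.4, -6.7], [49.7, -15.3, -1.3], [56.3, 31.7, 4.8]]
```

View pics/w6.png

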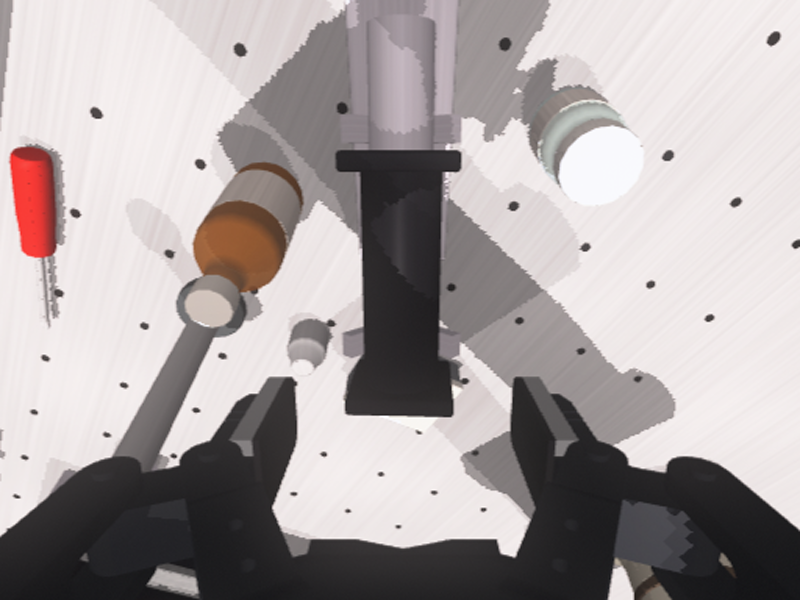

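The tube lies in both yokes: front plate at (398,160) close to the lower yoke at (400,130), barrel in the upper yoke at (400,345). The bottle and jar are undisturbed and the gripper is clear.

```bash
python3 -c "
from bench import *
print(job_done())"
```

```text
the job is handed in; nothing more can be done
None
```

The relay tube was drawn out, laid flat in front of the riser and released, then regripped at the barrel and set into both yokes, nose downhill and front plate about 3–4 mm from the lower yoke by camera; I handed the job in at about 16 s, but the hand-in returned no verdict.

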